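Load the staining line in order of use

TASK

Set up the staining line: move the four reagents from the grey plastic carrying rack into the empty steel bench rack, one to a compartment, in order of use from the end where the tray with the two smears lies: the brown stain bottle next to the smears, then the square staining jar, then the white buffer bottle, and the small oil dropper last. Keep every reagent upright on the way, set each fully down on the floor of its compartment, and do not shift the smear tray or the timer.

Things in the scene. Friction and masses are not known exactly. Their poses are not given: they have to be found in the camera images.
- stain_bottle_mid (a point): Stain bottle: brown round bottle, white cap, white label; body 42 mm across up to 70 mm, 92 mm tall in all, about 85 g; best gripped 48 to 58 mm above its base. Position given at the centre, half-way up; z axis up.
- staining_jar_mid (a point): Staining jar: clear square jar with fixed glass lid, purple stain inside; 104 mm tall, 240 g; foot 50 (its x) by 58 mm (its y), walls 46 by 54 mm from 6 to 83 mm above its base. Grip it 62 to 75 mm above the base, so that the lid clears the palm. Its y lies across the row (along rack x) at the start and must again, to fit. Position at its centre, half-way up; z up.
- buffer_bottle_mid (a point): Buffer bottle: white round bottle, blue cap; body 45 mm across up to 75 mm, 98 mm tall in all, about 95 g; best gripped 55 to 65 mm above its base. Position given at the centre, half-way up; z axis up.
- oil_dropper_mid (a point): Oil dropper: the smallest, a slim brown bottle with a tall pointed black dropper top; body 29 mm across up to 45 mm above its base, then the narrower black top, 91 mm tall in all, about 35 g. Position given at the centre, half-way up; z axis up.
- carrying_rack: Carrying rack where the reagents stand at the start, in any order: grey plastic tray 78 mm (its x) by 268 mm (its y) plus a 13 mm finger lip at each end, fixed. Origin at the centre of its underside, z up, the row runs along y. Four compartments in a row, centres at y = -99, -33, +33, +99 mm, each 70 mm (x) by 62 mm (y) inside; floor 4 mm and top of the rim 20 mm above the table.
- bench_rack: Bench rack, the goal, empty at the start: stainless drip tray with dark floor and a rod frame, 90 mm (its x) by 280 mm (its y) over all, fixed. Origin at the centre of its underside, z up, the row runs along y. Four compartments in a row, centres at y = -99, -33, +33, +99 mm, each 70 mm (x) by 61 mm (y) between the rods; floor 4 mm and top of the rods 20 mm above the table.
- smear_tray: Low brown cardboard tray with two glass slides (smears), 90 x 66 x 7 mm, loose, lying about 180 mm from the bench rack's centre off one of its two ends (either one); that end is where the row begins. Origin at the centre of its underside.
- timer: White staining timer 62 x 62 x 20 mm, loose, lying off the bench rack's other end. (Beyond both racks stands a microscope under a dark cover, 0.36 m high, fixed: keep the arm clear of it.) Origin at the centre of its underside.

How it is judged:
By the outcome, as a careful person would: the job done as asked, in the order asked, and still so for the second after the job is handed in, with the robot touching nothing.
It also fails if it takes over 99 s, if anything falls off the work surface, if the arm or the gripper's body presses on something with over 40 N, if the wrist force passes 120 N, or if a joint passes its speed limit or range.

ROBOT

A 6-joint arm with a two-finger parallel gripper is mounted at the origin on a cart in front of the work surface, level with it; the furniture and walls round the work are solid. World frame = base frame: x ahead of the robot, y to its left, z up, the work surface at z = 0. Lengths are in m, angles in rad, forces in N, time in s.
With the tool pointing down it reaches from about 0.35 to 0.85 m from the base axis. Payload 8.1 kg.
Tool frame: the origin (TCP) lies where the fingers leave the gripper's body, on its centre line; the fingertips stand 84 mm ahead of it and the grasp point (between the pads) lies 65 mm ahead of it; z points along the fingers, y is the line along which they close (so a half turn about z gives the same grasp; the last joint's range is limited). The gripper opens to 93 mm and grips with 3 to 60 N. Pads are 15 mm wide; open, the fingers measure 128 mm over their backs; the gripper's body (75 mm by 188 mm) begins 65 mm behind the grasp point.
Start: joints at [-1.216, 0.13, 1.488, -0, 1.523, -0.085], TCP at [0.255, -0.543, 0.303] pointing down, gripper open.
Joint ranges: [-2.96, 2.96], [-0.89, 2.26], [0.02, 2.5], [-1.34, 4.48], [0, 2.73], [-2.66, 2.66]. Speed limits (rad/s): [2.39, 2.39, 2.79, 3.14, 3.14, 3.14].

INTERFACE

Orientations are given as a rotation vector (axis times angle).
In Python, from plant import robot gives the robot as it stands.
- The arm moves only by the shell command python3 -m jog 'ROWS' [FORCE]. ROWS is text: rows parted by semicolons, each of 5 numbers parted by spaces: the opening, from 0 (shut) to 1 (fully open), then the shift along the tool's x, y, z in m, then the turn about the tool's z in degrees. A call has 1 to 10 rows; each row shifts and turns the commanded pose from where the row before left it, along the tool's axes as they then stand; what a row does not reach is not made up. A row lasts 1/12 s, in which the tool goes at most 41.7 mm and 7.16 degrees, less where a joint would pass 70% of its speed; a pose out of reach is approached as far as the arm can. A call with a gripper value outside its range is refused whole. The fingers move at their own pace and stop on an object; FORCE is the grip in N (left out, the last holds). Time passes only in rows, so rows that do not move let the fingers close. It gives the time, the measured TCP pose, the force, the opening and the grip force at its end, in the units of the state.
- robot.read_state(): the state, without advancing time (a new reading comes with each control period).
- robot.read_camera(name): name is "side" or "top" or "wrist"; returns a dict with "color" (480x640x3 uint8, red, green, blue), "intrinsics" (3x3 intrinsics, pixels), "pose" (4x4, takes a point from camera to world coordinates); the wrist camera has in their place "tool_from_camera" (4x4, takes a point from camera to tool coordinates, whose origin is the TCP and whose axes are the flange's). Camera axes: x right, y down, z forward; pixel columns grow to the right and rows downward; lengths in m; the calibration is good to about 2 mm. A picture is of the moment at which its call begins: read the wrist's pose just before it. There is no depth.
- robot.close_job(): hands the job in; it is judged then, once.
The state is a dict: "t": time; "q": joint angles; "dq": joint speeds; "joint_torque": joint torques, N m; "tool_pos": TCP position; "orientation": TCP orientation; "force": force on the tool from outside, world axes, zero at the start; "wrist_torque": the same for the moment, N m; "opening": finger opening in m; "gripper_force": force on a finger pad.
Only numpy, scipy, OpenCV 4.12 (cv2) and the standard library are available. Lean on these libraries where they do the work, as an engineer would, in place of code of your own. Each camera call takes 0.05 s, during which the arm holds its last target. There are 200 camera calls.

## Working session

There is one attempt and no reset: what is moved stays moved. The work goes in short steps, Python scripts to look and compute and a shell command to move; the robot and the scene stay as the last step left them, time stands still between calls to the robot, and variables do not carry over. Pictures are saved under pics/ and viewed, at most 14 in all, crops included, and the job is handed in when it is done.

```bash
mkdir -p pics; ls
python3 - <<'E'
from plant import robot
import cv2,numpy as np
s=robot.read_state();print(s)
for n in("top","side"):
    c=robot.read_camera(n);cv2.imwrite(f"pics/{n}0.png",c["color"][...,::-1]);print(n,c["intrinsics"].tolist(),np.round(c["pose"],4).tolist())
c=robot.read_camera("wrist");print(c["intrinsics"],c["tool_from_camera"])
E
```

```text
pics
{'t': 0.0, 'q': array([-1.21639195e+00,  1.31149414e-01,  1.48928091e+00, -2.62090029e-05,
        1.52304012e+00, -8.53820174e-02]), 'dq': array([ 5.71384154e-04, -8.00525851e-04, -1.92880239e-03, -2.40990858e-05,
       -7.48025191e-04,  8.34565146e-05]), 'joint_torque': array([-1.58501025e-03, -5.59842789e+01, -4.91764748e+01,  7.65740848e-02,
        3.53083864e-02, -1.18179255e-04]), 'tool_pos': array([ 0.25532076, -0.54248949,  0.30169346]), 'orientation': array([-3.06413240e+00, -6.84857947e-01,  4.36053216e-04]), 'force': array([0.31969561, 1.16414418, 0.17753654]), 'wrist_torque': array([ 0.03420473, -0.00294562, -0.00937372]), 'gripper_force': 0.0, 'opening': 0.09308634694522966}
top [[510.8831426366868, 0.0, 316.97605553482805], [0.0, 510.8831426366868, 229.99554917384475], [0.0, 0.0, 1.0]] [[-0.0216, -0.9946, 0.1011, 0.4389], [-0.9997, 0.0206, -0.0112, -0.0918], [0.0091, -0.1013, -0.9948, 0.9868], [0.0, 0.0, 0.0, 1.0]]
side [[446.95312572275947, 0.0, 319.7508504895517], [0.0, 446.95312572275947, 234.92617615116583], [0.0, 0.0, 1.0]] [[-0.9276, -0.2523, 0.2754, 0.314], [-0.3733, 0.6042, -0.704, 0.4997], [0.0112, -0.7558, -0.6547, 0.6337], [0.0, 0.0, 0.0, 1.0]]
[[373.27303119   0.         316.51332653]
 [  0.         373.27303119 239.78399122]
 [  0.           0.           1.        ]] [[-1.13214489e-03 -9.71389361e-01 -2.37489847e-01  6.56376000e-02]
 [ 9.99999346e-01 -1.13793730e-03 -1.12695175e-04 -4.58828632e-04]
 [-1.60777661e-04 -2.37489819e-01  9.71390014e-01 -8.10713425e-02]
 [ 0.00000000e+00  0.00000000e+00  0.00000000e+00  1.00000000e+00]]
```

View pics/top0.png

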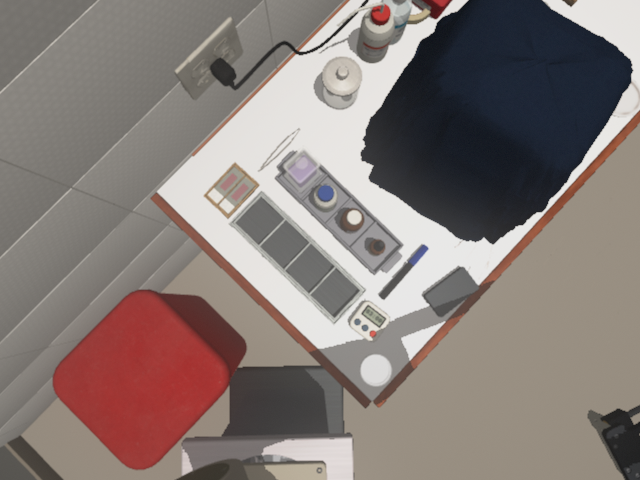

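View pics/side0.png

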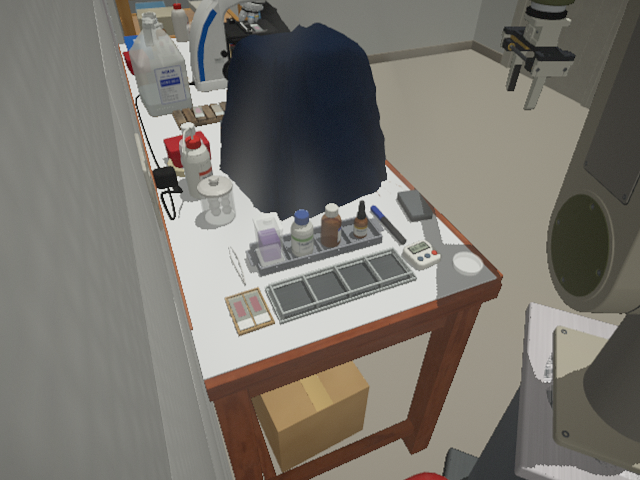

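The top view shows the smears (232,190) at the left (+y) end of the bench rack. The carrying rack holds, from that end, the jar (302,168), buffer (325,195), stain (351,218) and dropper (376,246). The microscope cover is close behind the carrying rack. Next I'll take closer crops.

Run:
```python
import cv2
a=cv2.imread("pics/top0.png")[130:330,195:455];b=cv2.imread("pics/side0.png")[180:330,220:480]
cv2.imwrite("pics/topc.png",cv2.resize(a,None,fx=3,fy=3,interpolation=2)[:600])
cv2.imwrite("pics/sidec.png",cv2.resize(b,None,fx=3,fy=3,interpolation=2))
```

```text
(no output)
```

View pics/topc.png

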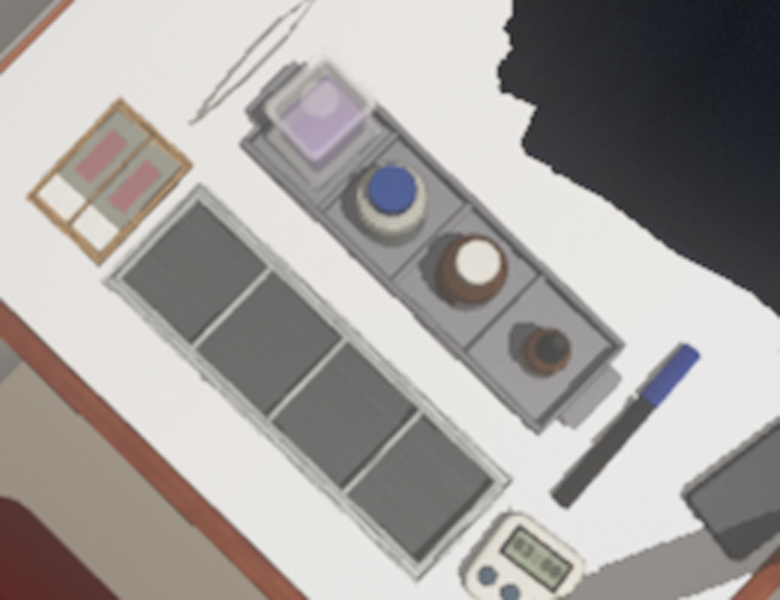

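View pics/sidec.png

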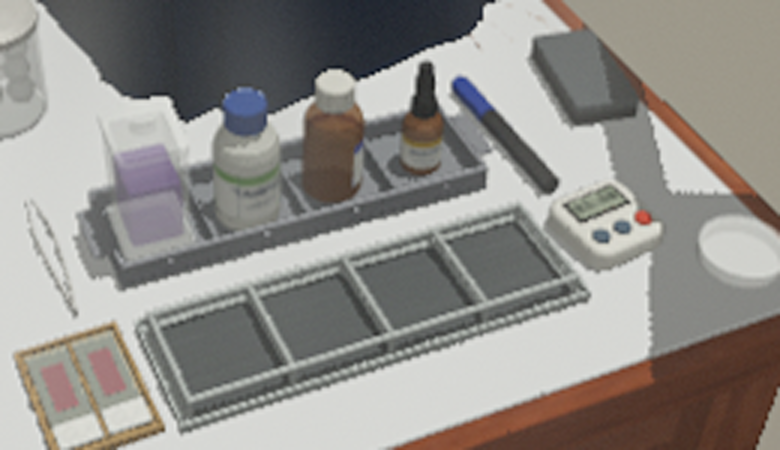

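```bash
cat > h.py <<'E'
import numpy as np,cv2
K={"top":(510.8831,316.976,229.9955),"side":(446.953,319.751,234.926)}
P={"top":np.array([[-0.0216,-0.9946,0.1011,0.4389],[-0.9997,0.0206,-0.0112,-0.0918],[0.0091,-0.1013,-0.9948,0.9868]]),
"side":np.array([[-0.9276,-0.2523,0.2754,0.314],[-0.3733,0.6042,-0.704,0.4997],[0.0112,-0.7558,-0.6547,0.6337]])}
def ray(n,u,v,z):
    f,a,b=K[n];d=P[n][:,:3]@[(u-a)/f,(v-b)/f,1];o=P[n][:,3];return (o+d*(z-o[2])/d[2])[:2]
def tc(u,v,z): return ray("top",u/3-1/3+195,v/3-1/3+130,z)
def sc(u,v,z): return ray("side",u/3-1/3+220,v/3-1/3+180,z)
E
python3 - <<'E'
from h import *
np.set_printoptions(precision=4,suppress=True)
C=[(200,186),(511,482),(417,580),(103,281)]
for z in(.004,.02):
    p=np.array([tc(*c,z) for c in C]);print("bench",z,p.mean(0),p.tolist(),[np.linalg.norm(p[i]-p[i-1]) for i in range(4)])
    d=p[0]+p[3]-p[1]-p[2];print("yaw of row",np.degrees(np.arctan2(d[1],d[0])))
im=cv2.imread("pics/top0.png")
m=cv2.inRange(im,(70,70,70),(115,115,115))
# floor quads
g=im.astype(int).mean(2);m=((g>70)&(g<118)).astype(np.uint8);m[:180]=0;m=cv2.erode(m,np.ones((2,2)))
n,l,s,c=cv2.connectedComponentsWithStats(m)
for i in range(1,n):
    if 300<s[i,4]<2500 and 225<c[i][0]<370: print(s[i,4],c[i],ray("top",*c[i],.004))
# carrying rack rim corners (z=.02)
R=[(622,347),(540,430),(243,145)]
p=np.array([tc(*c,.02) for c in R]);print("carry",p,(p[0]+p[2])/2,np.linalg.norm(p[0]-p[1]),np.linalg.norm(p[1]-p[2]));d=p[2]-p[1];print(np.degrees(np.arctan2(d[1],d[0])))
for n,a,b,z in(("buffer",(393,189),(245,103),.100),("stain",(479,261),(336,83),.095),("drop",(553,340),(427,68),.095),("jar",(325,106),(148,108),.108)):
    print(n,tc(*a,z),sc(*b,z))
for q in [(510,0),(500,70),(535,105),(530,150),(640,220),(780,305)]: print("cover",tc(*q,0),tc(*q,.1),tc(*q,.3))
for q in [(90,80),(185,122),(270,120),(400,75),(490,15)]: print("coverside",sc(*q,0))
E
```

```text
bench 0.004 [ 0.4882 -0.063 ] [[0.6160006076066886, 0.003812014909002348], [0.42092500163729385, -0.19218052089273951], [0.3606314546552594, -0.13071663280150414], [0.5552400343552666, 0.06690594788054748]] [np.float64(0.08759390184059192), np.float64(0.276527695058422), np.float64(0.08609948517248346), np.float64(0.2773575015900743)]
yaw of row 45.28753230583861
bench 0.02 [ 0.4874 -0.0635] [[0.613117406831651, 0.0022554497497186132], [0.42121763490327196, -0.19054632437840918], [0.361905667847685, -0.13008306938593223], [0.5533460167019453, 0.06432221246531676]] [np.float64(0.08616787169259689), np.float64(0.2720258196809955), np.float64(0.08469778415217438), np.float64(0.2728421169488032)]
yaw of row 45.287532305838596
1040 [259.9981 220.8702] [0.5588 0.007 ]
308 [346.6201 221.6656] [ 0.5538 -0.1607]
1054 [285.1319 244.6101] [ 0.5117 -0.0409]
1085 [310.223  268.7088] [ 0.4644 -0.0883]
1087 [335.5336 293.0524] [ 0.417  -0.1357]
carry [[ 0.5045 -0.2635]
 [ 0.4533 -0.2098]
 [ 0.6392 -0.0255]] [ 0.5718 -0.1445] 0.0742113942347024 0.2617330543233569
44.76008524607591
buffer [ 0.5947 -0.1185] [ 0.5942 -0.1176]
stain [ 0.5518 -0.1681] [ 0.55   -0.1662]
drop [ 0.5044 -0.21  ] [ 0.4995 -0.2053]
jar [ 0.6431 -0.0797] [ 0.6442 -0.0802]
cover [ 0.7372 -0.2018] [ 0.7069 -0.1906] [ 0.6465 -0.1683]
cover [ 0.6901 -0.1937] [ 0.6646 -0.1834] [ 0.6137 -0.1627]
cover [ 0.6662 -0.216 ] [ 0.6432 -0.2034] [ 0.5971 -0.1782]
cover [ 0.6363 -0.2118] [ 0.6163 -0.1996] [ 0.5763 -0.1753]
cover [ 0.5886 -0.282 ] [ 0.5734 -0.2627] [ 0.5431 -0.2242]
cover [ 0.531  -0.3707] [ 0.5217 -0.3425] [ 0.503  -0.2859]
coverside [ 0.7694 -0.2132]
coverside [ 0.6789 -0.1949]
coverside [ 0.6211 -0.2217]
coverside [ 0.549  -0.3127]
coverside [ 0.5064 -0.4203]
```

The bench compartments fit a centre of about (0.488,-0.064) with the row at 45°. The items sit at jar (.643,-.080), buffer (.594,-.118), stain (.551,-.167) and dropper (.502,-.208). The cover stands about 9 cm behind the row, so I'll grip the bottles close to along the row and the jar across it.

First I'll turn the tool to yaw 105°.

```bash
cat >> h.py <<'E'
from scipy.spatial.transform import Rotation as Ro
def to(x,y,z):
    from plant import robot
    s=robot.read_state();R=Ro.from_rotvec(s["orientation"]).as_matrix()
    print("t",round(s["t"],2),"pos",np.round(s["tool_pos"],4),"yaw",round(np.degrees(np.arctan2(R[1,0],R[0,0])),1),"F",np.round(s["force"],1),"open",round(s["opening"],4),"grip",s["gripper_force"])
    print("tool delta mm",np.round(1000*R.T@(np.array([x,y,z])-s["tool_pos"]),1))
E
python3 -m jog '1 0 0 0 -7;1 0 0 0 -7;1 0 0 0 -7;1 0 0 0 -7;1 0 0 0 -7;1 0 0 0 -7;1 0 0 0 -7;1 0 0 0 -7;1 0 0 0 -7;1 0 0 0 -7'
python3 -m jog '1 0 0 0 -7;1 0 0 0 -3;1 0 0 0 0'
python3 -c "
from h import *
to(.30,-.35,.30);to(.502,-.208,.25)
print(tc(546,353,.047),sc(423,118,.047))"
```

```text
t: 0.98
tool_pos: [0.2554, -0.5427, 0.3023]
orientation: [-2.111, -2.326, -0.001]
force: [0.2, 0.1, 0.4]
opening: 0.0931
gripper_force: 0.0
t: 1.23
tool_pos: [0.2554, -0.5427, 0.3023]
orientation: [-1.905, -2.498, -0.001]
force: [-0.4, -0.2, 0.1]
opening: 0.0929
gripper_force: 0.0
t 1.23 pos [ 0.2554 -0.5427  0.3023] yaw 105.3 F [-0.4 -0.2  0.1] open 0.0929 grip 0.0
tool delta mm [174.1  94.    2.4]
t 1.23 pos [ 0.2554 -0.5427  0.3023] yaw 105.3 F [-0.4 -0.2  0.1] open 0.0929 grip 0.0
tool delta mm [257.5 326.4  52.5]
[ 0.49999286 -0.21177934] [ 0.50072949 -0.21146358]
```

```bash
python3 -m jog '0.6 .029 .0157 0 0;0.6 .029 .0157 0 0;0.6 .029 .0157 0 0;0.6 .029 .0157 0 0;0.6 .029 .0157 0 0;0.6 .029 .0157 0 0'
python3 -m jog '0.6 .010 .029 .0065 0;0.6 .010 .029 .0065 0;0.6 .010 .029 .0065 0;0.6 .010 .029 .0065 0;0.6 .010 .029 .0065 0;0.6 .010 .029 .0065 0;0.6 .010 .029 .0065 0;0.6 .010 .029 .0065 0;0.6 0 0 0 0;0.6 0 0 0 0'
python3 - <<'E'
from h import *
from plant import robot
to(.501,-.211,.25)
c=robot.read_camera("wrist");cv2.imwrite("pics/w1.png",c["color"][...,::-1])
E
```

```text
t: 1.73
tool_pos: [0.3007, -0.3487, 0.3024]
orientation: [-1.912, -2.493, -0.0]
force: [0.1, -1.0, 0.5]
opening: 0.0585
gripper_force: 0.0
t: 2.57
tool_pos: [0.5041, -0.211, 0.2497]
orientation: [-1.906, -2.495, 0.001]
force: [-0.2, 0.4, 0.0]
opening: 0.0559
gripper_force: 0.0
t 2.57 pos [ 0.5041 -0.211   0.2497] yaw 105.2 F [-0.2  0.4  0. ] open 0.0559 grip 0.0
tool delta mm [ 0.8 -3.  -0.3]
```

View pics/w1.png

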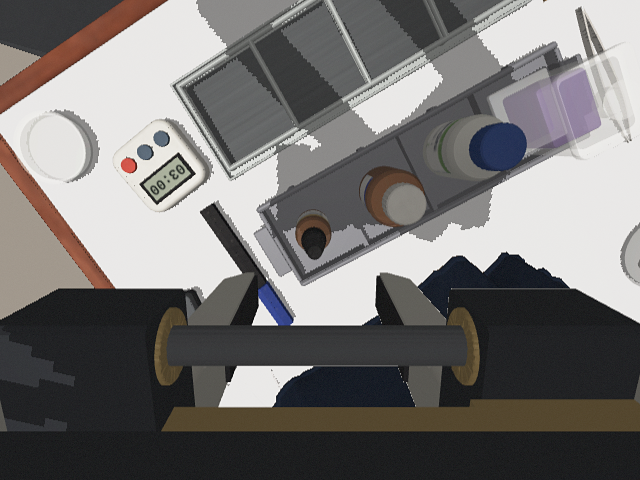

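The wrist view shows the dropper top (313,235), stain cap (405,204), buffer cap (498,146) and bench corner (222,178). I'll cross-check positions from these.

```bash
cat >> h.py <<'E'
TC=np.array([[-.001132,-.971389,-.23749,.0656376],[1,-.001138,-.000113,-.000459],[-.00016,-.23749,.97139,-.0810713]])
def wr(pos,rv,u,v,z):
    R=Ro.from_rotvec(rv).as_matrix();o=R@TC[:,3]+pos;d=R@TC[:,:3]@[(u-316.513)/373.273,(v-239.784)/373.273,1];return (o+d*(z-o[2])/d[2])[:2]
E
python3 - <<'E'
from h import *
from plant import robot
s=robot.read_state();w=lambda u,v,z:np.round(wr(s["tool_pos"],s["orientation"],u,v,z),4)
print("drop tip",w(314,244,.094),"body",w(313,230,.049),"stain",w(405,204,.096),"buf",w(498,146,.102))
print("comp4 floor corner-centre",w(238,117,.012),"c3",w(311,75,.012),"rackcorners",w(174,85,.01),w(231,179,.01))
print("carry corner",w(301,284,.02),w(260,208,.02))
E
```

```text
drop tip [ 0.5001 -0.2078] body [ 0.4991 -0.2084] stain [ 0.5489 -0.1669] buf [ 0.5898 -0.119 ]
comp4 floor corner-centre [ 0.4174 -0.1412] c3 [ 0.4667 -0.0949] rackcorners [ 0.362  -0.1305] [ 0.4219 -0.1919]
carry corner [ 0.5028 -0.2645] [ 0.4525 -0.2079]
```

```bash
python3 -m jog '0.45 .003 -.0034 0 0;0.45 0 0 .02 0;0.45 0 0 .02 0;0.45 0 0 .02 0;0.45 0 0 .02 0;0.45 0 0 .02 0;0.45 0 0 .02 0;0.45 0 0 .0217 0;0.45 0 0 0 0'
python3 -m jog '0 0 0 0 0;0 0 0 0 0;0 0 0 0 0;0 0 0 0 0;0 0 0 0 0;0 0 0 0 0' 15
python3 -m jog '0 0 0 -.01 0;0 0 0 -.02 0;0 0 0 -.03 0;0 0 0 -.03 0;0 0 0 -.03 0;0 0 0 -.02 0;0 0 0 0 0'
python3 -c "
from h import *
to(.4185,-.134,.25)"
```

```text
t: 3.37
tool_pos: [0.4961, -0.2099, 0.1051]
orientation: [-1.907, -2.488, 0.002]
force: [-1.1, 0.4, -0.9]
opening: 0.042
gripper_force: 0.0
t: 3.87
tool_pos: [0.5006, -0.211, 0.111]
orientation: [1.906, 2.493, 0.0]
force: [-1.8, 0.0, 7.5]
opening: 0.0279
gripper_force: 15.0
t: 4.45
tool_pos: [0.5019, -0.2113, 0.256]
orientation: [1.902, 2.488, 0.003]
force: [1.0, 0.3, -0.2]
opening: 0.028
gripper_force: 15.0
t 4.45 pos [ 0.5019 -0.2113  0.256 ] yaw 105.2 F [ 1.   0.3 -0.2] open 0.028 grip 14.990263398794923
tool delta mm [ 96.5 -60.2   5. ]
```

```bash
python3 -m jog '0 .024 -.015 0 0;0 .024 -.015 0 0;0 .024 -.015 0 0;0 .0245 -.015 0 0;0 0 0 0 0;0 0 0 0 0'
python3 -m jog '0 0 0 0 0';python3 -m jog '0 0 0 0 0'
python3 - <<'E'
from h import *
from plant import robot
to(.4185,-.134,.25)
c=robot.read_camera("wrist");cv2.imwrite("pics/w2.png",c["color"][...,::-1])
to(.4185,-.134,.25)
E
```

```text
t: 4.95
tool_pos: [0.4156, -0.132, 0.2488]
orientation: [1.907, 2.497, 0.0]
force: [0.4, -0.0, -0.4]
opening: 0.028
gripper_force: 15.0
t: 5.03
tool_pos: [0.4167, -0.133, 0.2493]
orientation: [1.907, 2.495, 0.0]
force: [-0.3, -0.5, 0.5]
opening: 0.0281
gripper_force: 15.0
t: 5.12
tool_pos: [0.4169, -0.1333, 0.2493]
orientation: [1.908, 2.495, 0.0]
force: [-0.4, 0.0, -0.3]
opening: 0.0281
gripper_force: 15.0
t 5.12 pos [ 0.4169 -0.1333  0.2493] yaw 105.2 F [-0.4  0.  -0.3] open 0.0281 grip 14.990184899652377
tool delta mm [-1.1  1.3 -0.7]
t 5.17 pos [ 0.4169 -0.1334  0.2492] yaw 105.2 F [-0.4 -0.2 -0.5] open 0.0281 grip 14.990088767517591
tool delta mm [-1.   1.3 -0.8]
```

View pics/w2.png

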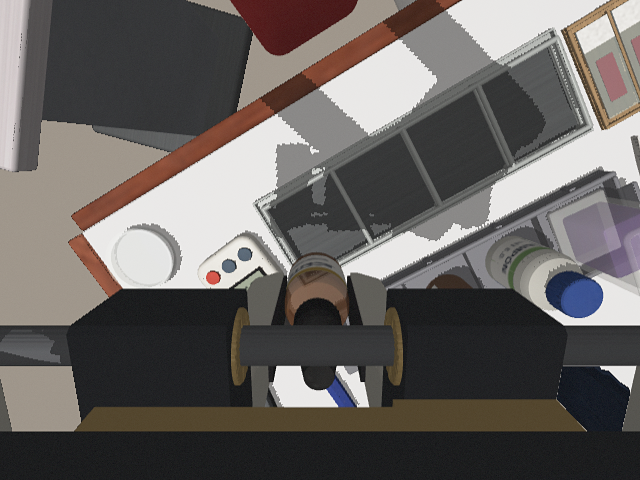

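The dropper is held upright. The full bench rack is visible with outer corners (256,205), (557,31) and (593,127). I'll use these to refine the rack pose.

Run:
```python
from h import *
from plant import robot
s=robot.read_state();w=lambda u,v,z:np.round(wr(s["tool_pos"],s["orientation"],u,v,z),4)
for z in(.004,.018): print(z,[w(*q,z) for q in[(256,205),(557,31),(593,127)]])
# divider midpoints at top of rods
print([w(*q,.018) for q in[(351,208),(432,166),(494,122)]])
to(.4185,-.134,.110)
```

```text
0.004 [array([ 0.3606, -0.1307]), array([0.5597, 0.0667]), array([0.6186, 0.0071])]
0.018 [array([ 0.3623, -0.1281]), array([0.5528, 0.0608]), array([0.6092, 0.0038])]
[array([ 0.4402, -0.1097]), array([ 0.4947, -0.0589]), array([ 0.5311, -0.0133])]
t 5.17 pos [ 0.4169 -0.1334  0.2492] yaw 105.2 F [-0.4 -0.2 -0.5] open 0.0281 grip 14.990088767517591
tool delta mm [ -1.    1.3 139.2]
```

```bash
python3 -m jog '0 -.001 .0013 .02 0;0 0 0 .03 0;0 0 0 .03 0;0 0 0 .03 0;0 0 0 .02 0;0 0 0 .006 0;0 0 0 0 0;0 0 0 0 0;0 0 0 0 0'
python3 -m jog '0 0 0 .001 0;0 0 0 .001 0;0 0 0 .001 0;0 0 0 0 0;0 0 0 0 0'
```

```text
t: 5.92
tool_pos: [0.4187, -0.134, 0.1138]
orientation: [1.908, 2.495, 0.0]
force: [0.6, -0.8, -0.5]
opening: 0.0283
gripper_force: 15.0
t: 6.33
tool_pos: [0.4179, -0.1335, 0.1101]
orientation: [1.908, 2.496, 0.0]
force: [0.2, -0.2, -0.1]
opening: 0.0279
gripper_force: 15.0
```

```bash
python3 -m jog '0 0 0 .001 0;0 0 0 0 0;0 0 0 0 0'|grep -E "pos|force"; python3 -m jog '0 0 0 .001 0;0 0 0 0 0;0 0 0 0 0'|grep -E "pos|force"; python3 -m jog '0 0 0 .001 0;0 0 0 0 0;0 0 0 0 0'|grep -E "pos|force"
```

```text
tool_pos: [0.4181, -0.1336, 0.1099]
force: [-3.9, 1.5, 8.9]
gripper_force: 15.1
tool_pos: [0.4183, -0.1338, 0.1096]
force: [-7.4, 1.8, 16.5]
gripper_force: 15.2
tool_pos: [0.4184, -0.134, 0.109]
force: [-9.3, 2.4, 19.9]
gripper_force: 15.2
```

```bash
python3 -m jog '.45 0 0 -.002 0;.45 0 0 0 0;.45 0 0 0 0;.45 0 0 -.01 0;.45 0 0 -.02 0;.58 0 0 -.03 0;.58 0 0 -.03 0;.58 0 0 -.03 0;.58 0 0 -.02 0'
python3 -m jog '.58 -.0132 .0237 0 0;.58 -.0132 .0237 0 0;.58 -.0132 .0237 0 0;.58 -.0132 .0237 0 0;.58 -.0132 .0237 0 0;.58 0 0 0 0;.58 0 0 0 0;.58 0 0 0 0'
python3 - <<'E'
from h import *
from plant import robot
to(.55,-.167,.122)
for n in("top","wrist"):
    c=robot.read_camera(n)["color"][...,::-1]
    cv2.imwrite(f"pics/{n}3.png",c if n=="wrist" else cv2.resize(c[130:330,195:455],None,fx=3,fy=3,interpolation=2))
E
```

```text
t: 7.83
tool_pos: [0.4185, -0.1337, 0.2527]
orientation: [1.906, 2.493, 0.001]
force: [0.0, 0.2, 1.0]
opening: 0.0539
gripper_force: 0.0
t: 8.5
tool_pos: [0.5491, -0.1659, 0.2489]
orientation: [-1.907, -2.495, 0.001]
force: [0.1, 0.3, 0.5]
opening: 0.0539
gripper_force: 0.0
t 8.5 pos [ 0.5491 -0.1659  0.2489] yaw 105.2 F [0.1 0.3 0.5] open 0.0539 grip 0.0
tool delta mm [ -1.4   0.7 126.9]
```

View pics/wrist3.png

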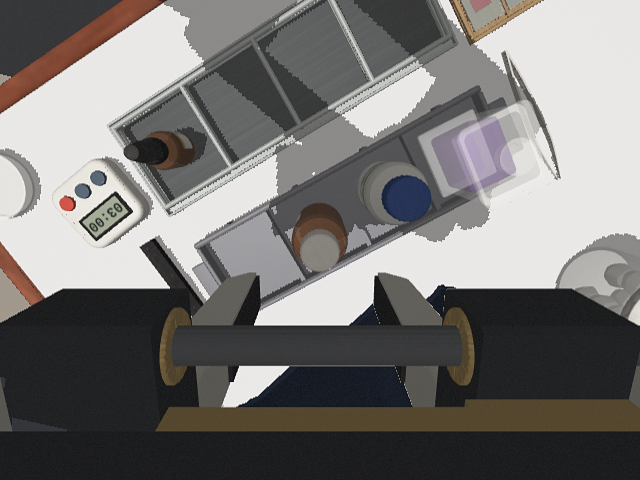

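The dropper stands upright in compartment 4, body (178,148) and tip (140,152), leaning along the radial perspective direction as it should. The stain cap is at (320,250) and the buffer cap at (407,198).

```bash
python3 - <<'E'
from h import *
from plant import robot
s=robot.read_state();w=lambda u,v,z:np.round(wr(s["tool_pos"],s["orientation"],u,v,z),4)
print("stain",w(320,250,.096),"buf",w(407,199,.102),"drop",w(136,152,.093), "jar lid", w(500,153,.108))
E
python3 -m jog '.58 -.0014 .0007 .02 0;.58 0 0 .02 0;.58 0 0 .02 0;.58 0 0 .02 0;.58 0 0 .02 0;.58 0 0 .02 0;.58 0 0 .007 0;.58 0 0 0 0;.58 0 0 0 0'
python3 -m jog '0 0 0 0 0;0 0 0 0 0;0 0 0 0 0;0 0 0 0 0;0 0 0 0 0;0 0 0 0 0' 20
python3 -m jog '0 0 0 -.01 0;0 0 0 -.02 0;0 0 0 -.03 0;0 0 0 -.03 0;0 0 0 -.03 0;0 0 0 -.02 0;0 0 0 0 0;0 0 0 0 0;0 0 0 0 0'
python3 -c "
from h import *
to(.5585,.0065,.262)"
```

```text
stain [ 0.5502 -0.1641] buf [ 0.5927 -0.1172] drop [ 0.4239 -0.1339] jar lid [ 0.6348 -0.0773]
t: 9.35
tool_pos: [0.5504, -0.1672, 0.1228]
orientation: [1.908, 2.495, 0.0]
force: [-0.1, 0.6, -0.7]
opening: 0.0539
gripper_force: 0.0
t: 9.85
tool_pos: [0.5516, -0.1677, 0.1238]
orientation: [1.907, 2.494, 0.001]
force: [-1.4, 0.4, 6.6]
opening: 0.0419
gripper_force: 20.0
t: 10.6
tool_pos: [0.5501, -0.1671, 0.2611]
orientation: [-1.907, -2.495, 0.001]
force: [0.2, 0.2, -1.8]
opening: 0.0412
gripper_force: 20.0
t 10.6 pos [ 0.5501 -0.1671  0.2611] yaw 105.2 F [ 0.2  0.2 -1.8] open 0.0412 grip 19.99881237310774
tool delta mm [165.3  53.6  -0.9]
```

```bash
python3 -m jog '0 .0236 .00766 0 0;0 .0236 .00766 0 0;0 .0236 .00766 0 0;0 .0236 .00766 0 0;0 .0236 .00766 0 0;0 .0236 .00766 0 0;0 .0236 .00766 0 0;0 0 0 0 0;0 0 0 0 0;0 0 0 0 0'
python3 - <<'E'
from h import *
from plant import robot
to(.5585,.0065,.1235)
c=robot.read_camera("wrist")["color"][...,::-1];cv2.imwrite("pics/w4.png",c)
E
```

```text
t: 11.43
tool_pos: [0.5583, 0.006, 0.2604]
orientation: [-1.906, -2.495, 0.003]
force: [0.1, 0.4, -0.5]
opening: 0.0416
gripper_force: 20.0
t 11.43 pos [0.5583 0.006  0.2604] yaw 105.2 F [ 0.1  0.4 -0.5] open 0.0416 grip 19.998746655551543
tool delta mm [  0.3   0.7 136.9]
```

View pics/w4.png

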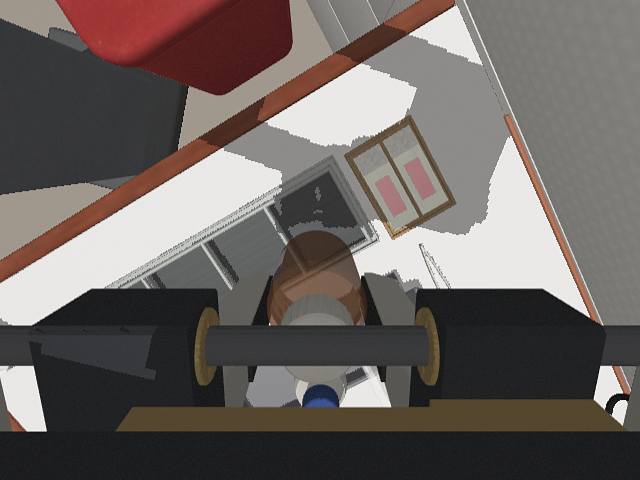

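The stain bottle is held upright over compartment 1, with rack end corners at (332,157) and (378,237). The smears at (400,175) are clear, so I'll lower it.

```bash
python3 -c "
from h import *
from plant import robot
s=robot.read_state()
print([wr(s['tool_pos'],s['orientation'],*q,.018) for q in((332,157),(378,237))])"
python3 -m jog '0 0 0 .02 0;0 0 0 .03 0;0 0 0 .03 0;0 0 0 .03 0;0 0 0 .02 0;0 0 0 .004 0;0 0 0 0 0;0 0 0 0 0;0 0 0 0 0'
python3 -m jog '0 0 0 .001 0;0 0 0 0 0;0 0 0 0 0'|grep -E "pos|force"; python3 -m jog '0 0 0 .001 0;0 0 0 0 0;0 0 0 0 0'|grep -E "pos|force"; python3 -m jog '0 0 0 .001 0;0 0 0 0 0;0 0 0 0 0'|grep -E "pos|force"
```

```text
[array([0.55488729, 0.06544903]), array([0.61326958, 0.00911395])]
t: 12.23
tool_pos: [0.56, 0.0057, 0.1296]
orientation: [1.908, 2.493, 0.002]
force: [0.2, -1.3, -0.8]
opening: 0.0413
gripper_force: 20.0
tool_pos: [0.5595, 0.0062, 0.1278]
force: [0.6, 0.5, -0.6]
gripper_force: 20.0
tool_pos: [0.559, 0.0063, 0.126]
force: [1.0, 0.7, -0.8]
gripper_force: 20.0
tool_pos: [0.559, 0.0062, 0.1249]
force: [0.2, 0.2, -1.4]
gripper_force: 20.0
```

```bash
for i in 1 ; do python3 -m jog '0 0 0 .001 0;0 0 0 0 0;0 0 0 0 0'|grep -E "pos|^force"; python3 -m jog '0 0 0 .001 0;0 0 0 0 0;0 0 0 0 0'|grep -E "pos|^force"; python3 -m jog '0 0 0 .001 0;0 0 0 0 0;0 0 0 0 0'|grep -E "pos|^force"; done
```

```text
tool_pos: [0.559, 0.0062, 0.1239]
force: [-1.0, 0.5, -1.0]
tool_pos: [0.5592, 0.0062, 0.1235]
force: [-2.6, -0.5, 4.4]
tool_pos: [0.5594, 0.0062, 0.1235]
force: [-6.7, 0.6, 13.4]
```

```bash
python3 -m jog '.58 0 0 -.002 0;.58 0 0 0 0;.58 0 0 0 0;.58 0 0 -.01 0;.58 0 0 -.03 0;.58 0 0 -.03 0;.58 0 0 -.03 0;.58 0 0 -.03 0;.8 0 0 -.01 0'
python3 -m jog '.86 0 0 0 7;.86 0 0 0 7;.86 0 0 0 7;.86 0 0 0 7;.86 0 0 0 7;.86 0 0 0 7;.86 0 0 0 7;.86 0 0 0 7;.86 0 0 0 4.2;.86 0 0 0 0'
python3 - <<'E'
from h import *
p=np.array([.5583,.006,.2604]);r=[-1.906,-2.495,.003]
print("wall",wr(p,r,505,115,0)@[.7071,.7071],wr(p,r,600,330,0)@[.7071,.7071])
to(.6435,-.079,.265)
E
```

```text
t: 14.48
tool_pos: [0.5609, 0.0061, 0.2701]
orientation: [1.904, 2.491, 0.006]
force: [1.1, 0.1, 0.9]
opening: 0.0572
gripper_force: 0.0
t: 15.32
tool_pos: [0.5588, 0.0062, 0.2636]
orientation: [-2.904, -1.197, 0.001]
force: [1.1, 0.2, 0.0]
opening: 0.0798
gripper_force: 0.0
wall 0.5869758526273343 0.5887723654343731
t 15.32 pos [0.5588 0.0062 0.2636] yaw 44.8 F [1.1 0.2 0. ] open 0.0798 grip 0.0
tool delta mm [ 1.000e-01  1.201e+02 -1.500e+00]
```

```bash
python3 -m jog '.86 0 .024 0 0;.86 0 .024 0 0;.86 0 .024 0 0;.86 0 .024 0 0;.86 0 .024 0 0;.86 0 0 0 0;.86 0 0 0 0;.86 0 0 0 0'
python3 - <<'E'
from h import *
from plant import robot
to(.6435,-.079,.137)
c=robot.read_camera("wrist")["color"][...,::-1];cv2.imwrite("pics/w5.png",c)
E
```

```text
t: 15.98
tool_pos: [0.6434, -0.0782, 0.2635]
orientation: [-2.901, -1.204, 0.001]
force: [-1.1, 0.5, 0.1]
opening: 0.08
gripper_force: 0.0
t 15.98 pos [ 0.6434 -0.0782  0.2635] yaw 45.1 F [-1.1  0.5  0.1] open 0.08 grip 0.0
tool delta mm [ -0.4   0.8 126.4]
```

View pics/w5.png

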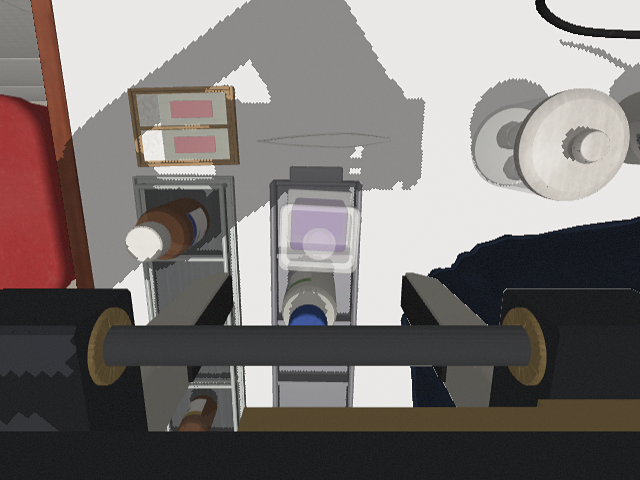

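The stain bottle stands in compartment 1. The jar is square to the tool, lid centre (318,238), and the cover edge runs from about (430,275).

Run:
```python
from h import *
from plant import robot
s=robot.read_state();p,r=s["tool_pos"],s["orientation"]
print("lid",wr(p,r,318.5,238,.097),wr(p,r,318.5,238,.105),"foot",wr(p,r,316.5,212,.02),"rack end rim",wr(p,r,271,181,.02),wr(p,r,361,181,.02))
uv=np.array([[.7071,.7071],[.7071,-.7071]])
for z in(0,.15):
  for q in((430,275),(470,258),(405,300)): print(z,uv@(wr(p,r,*q,z)-[.6435,-.079]))
```

```text
lid [ 0.64825234 -0.07398338] [ 0.64958097 -0.07260023] foot [ 0.65082575 -0.06939007] rack end rim [ 0.6421668  -0.02251831] [ 0.69709334 -0.0773919 ]
0 [-0.05330936  0.10886746]
0 [-0.03604472  0.14609554]
0 [-0.07940713  0.08601965]
0.15 [-0.00127573  0.06091023]
0.15 [0.00847894 0.08194442]
0.15 [-0.0160212   0.04800102]
```

```bash
python3 -m jog '.86 .0027 .0003 .02 0;.86 0 0 .02 0;.86 0 0 .02 0;.86 0 0 .02 0;.86 0 0 .02 0;.86 0 0 .02 0;.86 0 0 .0065 0;.86 0 0 0 0;.86 0 0 0 0'
python3 -m jog '0 0 0 0 0;0 0 0 0 0;0 0 0 0 0;0 0 0 0 0;0 0 0 0 0;0 0 0 0 0;0 0 0 0 0' 30
python3 -m jog '0 0 0 -.01 0;0 0 0 -.02 0;0 0 0 -.03 0;0 0 0 -.03 0;0 0 0 -.03 0;0 0 0 -.02 0;0 0 0 0 0;0 0 0 0 0;0 0 0 0 0'
python3 -c "
from h import *
to(.5118,-.0397,.277)"
```

```text
t: 16.78
tool_pos: [0.6459, -0.0764, 0.1382]
orientation: [-2.902, -1.204, -0.0]
force: [-0.1, -0.5, 0.6]
opening: 0.0798
gripper_force: 0.0
t: 17.37
tool_pos: [0.6465, -0.077, 0.1385]
orientation: [2.902, 1.202, 0.002]
force: [-1.2, 0.0, 5.8]
opening: 0.0551
gripper_force: 29.6
t: 18.12
tool_pos: [0.6452, -0.0768, 0.2753]
orientation: [-2.901, -1.202, 0.004]
force: [-0.7, -0.5, -3.1]
opening: 0.055
gripper_force: 29.7
t 18.12 pos [ 0.6452 -0.0768  0.2753] yaw 45.0 F [-0.7 -0.5 -3.1] open 0.055 grip 29.67135087470524
tool delta mm [ -68.1 -120.6   -1.3]
```

```bash
python3 -m jog '0 -.0113 -.0201 0 0;0 -.0113 -.0201 0 0;0 -.0113 -.0201 0 0;0 -.0113 -.0201 0 0;0 -.0113 -.0201 0 0;0 -.0113 -.0201 0 0;0 0 0 0 0;0 0 0 0 0;0 0 0 0 0'
python3 -m jog '0 0 0 .02 0;0 0 0 .03 0;0 0 0 .03 0;0 0 0 .02 0;0 0 0 0 0;0 0 0 0 0;0 0 0 0 0'
python3 - <<'E'
from h import *
from plant import robot
to(.5118,-.0397,.137)
c=robot.read_camera("wrist")["color"][...,::-1];cv2.imwrite("pics/w6.png",c)
c=robot.read_camera("side")["color"][...,::-1];cv2.imwrite("pics/s6.png",cv2.resize(c[180:330,220:480],None,fx=3,fy=3,interpolation=2))
E
```

```text
t: 18.87
tool_pos: [0.5126, -0.0396, 0.2761]
orientation: [-2.902, -1.202, 0.002]
force: [0.8, 0.0, -1.3]
opening: 0.055
gripper_force: 29.7
t: 19.45
tool_pos: [0.5139, -0.0399, 0.1787]
orientation: [2.902, 1.202, 0.002]
force: [0.4, 0.9, -2.0]
opening: 0.0551
gripper_force: 29.7
t 19.45 pos [ 0.5139 -0.0399  0.1787] yaw 45.0 F [ 0.4  0.9 -2. ] open 0.0551 grip 29.67105028044898
tool delta mm [-1.4 -1.7 41.7]
```

View pics/w6.png

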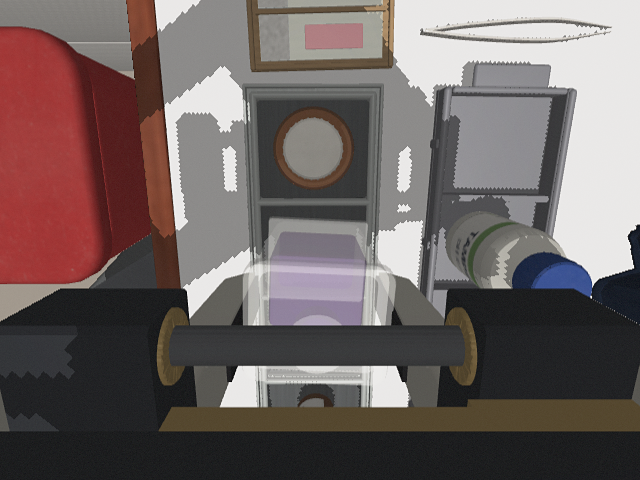

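View pics/s6.png

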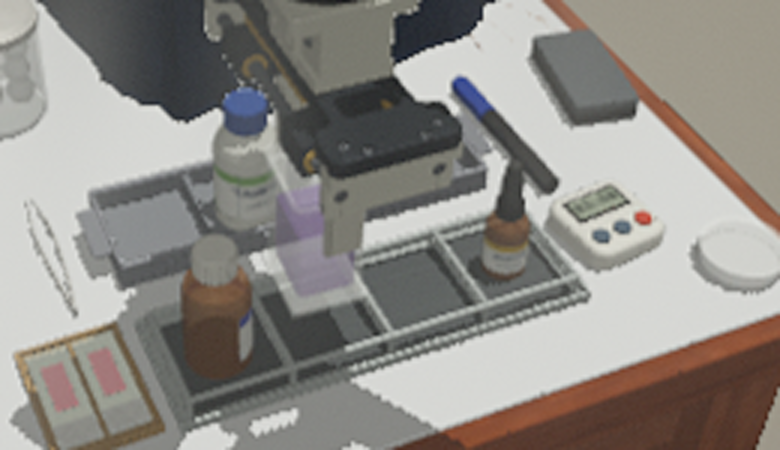

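In the wrist view the stain bottle is well seated in compartment 1, and the jar foot's leading edge (270–362,218) sits just inside the first divider (row 203). I'll compute the foot and divider positions.

Run:
```python
from h import *
from plant import robot
s=robot.read_state();p,r=s["tool_pos"],s["orientation"]
uv=np.array([[.7071,.7071],[.7071,-.7071]]);f=lambda u,v,z:np.round(uv@wr(p,r,u,v,z),4)
print("tcp",uv@p[:2],"foot",f(270,218,.047),f(362,218,.047))
print("divider",f(262,203,.018),f(370,203,.018),"rack end",f(244,85,.02),f(383,85,.02),"next divider",f(310,377,.018))
print("side foot",[np.round(uv@sc(*q,.047),4) for q in((297,312),(383,295),(275,240))])
print("c2",uv@[.5118,-.0397])
```

```text
tcp [0.33544486 0.39192819] foot [0.3622 0.3648] [0.3621 0.4183]
divider [0.3669 0.3563] [0.3667 0.4269] rack end [0.4387 0.3483] [0.4386 0.4321] next divider [0.2383 0.387 ]
side foot [array([0.3575, 0.3681]), array([0.3043, 0.3611]), array([0.3464, 0.4298])]
c2 [0.33382191 0.38996565]
```

```bash
python3 - <<'E'
from h import *
uv=np.array([[.7071,.7071],[.7071,-.7071]])
print("side dividers u",[np.round(uv@sc(*q,.018),4) for q in((292,372),(388,342),(255,292))])
E
python3 -m jog '0 -.0025 0 .01 0;0 0 0 .008 0;0 0 0 0 0;0 0 0 0 0;0 0 0 0 0'
python3 - <<'E'
from h import *
from plant import robot
to(.5118,-.0397,.137)
c=robot.read_camera("wrist")["color"][...,::-1];cv2.imwrite("pics/w7.png",cv2.resize(c[180:400,210:430],None,fx=2.7,fy=2.7))
E
```

```text
side dividers u [array([0.3684, 0.3493]), array([0.3052, 0.3487]), array([0.3646, 0.4187])]
t: 19.97
tool_pos: [0.5109, -0.0414, 0.1594]
orientation: [-2.902, -1.202, 0.0]
force: [-0.1, 0.7, -2.9]
opening: 0.0545
gripper_force: 29.7
t 19.97 pos [ 0.5109 -0.0414  0.1594] yaw 45.0 F [-0.1  0.7 -2.9] open 0.0545 grip 29.671298241592012
tool delta mm [ 1.8 -0.5 22.4]
```

View pics/w7.png

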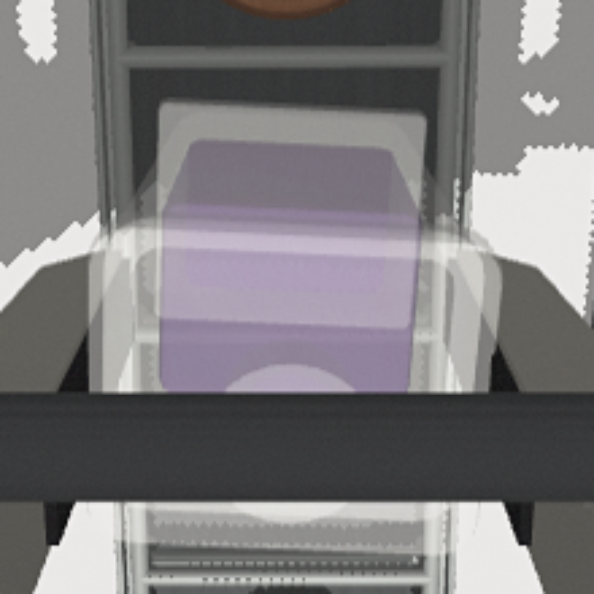

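The foot is turned about 3° clockwise in the picture: its top edge goes from row 102 to 118. I'll compute the offsets and correct.

Run:
```python
from h import *
from plant import robot
s=robot.read_state();p,r=s["tool_pos"],s["orientation"]
uv=np.array([[.7071,.7071],[.7071,-.7071]]);f=lambda u,v,z:np.round(uv@wr(p,r,u/2.7+210,v/2.7+180,z),4)
for z in(.026,): print("tcp",uv@p[:2],"foot TL TR BL BR",f(160,102,z),f(426,118,z),f(158,315,z),f(410,328,z))
print("dividers",f(130,57,.018),f(445,57,.018),f(135,335,.018))
```

```text
tcp [0.33214468 0.39065709] foot TL TR BL BR [0.3586 0.3626] [0.355  0.4202] [0.3093 0.3606] [0.3061 0.4181]
dividers [0.3672 0.3552] [0.3671 0.4251] [0.3009 0.3539]
```

```bash
python3 -m jog '0 .0015 0 0 -3.5;0 0 0 0 0;0 0 0 .008 0;0 0 0 .008 0;0 0 0 0 0;0 0 0 0 0'|grep -E "pos|^force"
python3 -m jog '0 0 0 .002 0;0 0 0 0 0;0 0 0 0 0'|grep -E "pos|^force"
python3 -m jog '0 0 0 .001 0;0 0 0 0 0;0 0 0 0 0'|grep -E "pos|^force"
python3 -m jog '0 0 0 .001 0;0 0 0 0 0;0 0 0 0 0'|grep -E "pos|^force"
```

```text
tool_pos: [0.5112, -0.0402, 0.1423]
force: [0.8, -0.5, -1.7]
tool_pos: [0.5122, -0.0404, 0.1416]
force: [0.4, 0.3, -2.2]
tool_pos: [0.5121, -0.0403, 0.1406]
force: [-0.4, 0.5, -2.4]
tool_pos: [0.5121, -0.0403, 0.1395]
force: [-1.2, -0.1, -1.6]
```

```bash
python3 -m jog '0 0 0 .001 0;0 0 0 0 0;0 0 0 0 0'|grep -E "pos|^force"
python3 -m jog '0 0 0 .001 0;0 0 0 0 0;0 0 0 0 0'|grep -E "pos|^force"
python3 -m jog '0 0 0 .001 0;0 0 0 0 0;0 0 0 0 0'|grep -E "pos|^force"
```

```text
tool_pos: [0.5121, -0.0403, 0.1385]
force: [-0.7, -0.3, -2.3]
tool_pos: [0.5123, -0.0403, 0.1385]
force: [-3.8, 1.8, 7.2]
tool_pos: [0.5125, -0.0402, 0.1384]
force: [-8.2, 1.5, 15.8]
```

```bash
python3 -m jog '.86 0 0 -.002 0;.86 0 0 0 0;.86 0 0 0 0;.86 0 0 -.01 0;.86 0 0 -.03 0;.86 0 0 -.03 0;.86 0 0 -.03 0;.86 0 0 -.03 0'
python3 -m jog '.65 0 0 0 -7;.65 0 0 0 -7;.65 0 0 0 -7;.65 0 0 0 -7;.65 0 0 0 -7;.65 0 0 0 -7;.65 0 0 0 -7;.65 0 0 0 -7;.65 0 0 0 0;.65 0 0 0 0'
python3 -c "
from h import *
to(.5935,-.118,.26)"
```

```text
t: 22.68
tool_pos: [0.5118, -0.0403, 0.2704]
orientation: [2.864, 1.29, -0.0]
force: [0.7, -0.8, -0.2]
opening: 0.0798
gripper_force: 0.0
t: 23.52
tool_pos: [0.5122, -0.0404, 0.269]
orientation: [1.928, 2.48, 0.0]
force: [0.6, 0.1, -0.4]
opening: 0.0604
gripper_force: 0.0
t 23.52 pos [ 0.5122 -0.0404  0.269 ] yaw 104.3 F [ 0.6  0.1 -0.4] open 0.0604 grip 0.0
tool delta mm [-95.3  59.7   9. ]
```

```bash
python3 -m jog '.65 -.0238 .015 .002 0;.65 -.0238 .015 .002 0;.65 -.0238 .015 .002 0;.65 -.0238 .015 .003 0;.65 0 0 0 0;.65 0 0 0 0;.65 0 0 0 0'|grep pos
python3 - <<'E'
from h import *
from plant import robot
s=robot.read_state();c=robot.read_camera("wrist")["color"].astype(int)
m=((c[...,2]-c[...,0]>50)).astype(np.uint8)
n,l,st,ce=cv2.connectedComponentsWithStats(m);i=1+st[1:,4].argmax();print(st[i],ce[i],wr(s["tool_pos"],s["orientation"],*ce[i],.097))
to(.5935,-.118,.129)
E
```

```text
tool_pos: [0.5937, -0.1173, 0.2593]
[324 263   8   6  22] [327.31818182 265.5       ] [ 0.60322268 -0.12713264]
t 24.15 pos [ 0.5937 -0.117   0.2597] yaw 104.4 F [-0.   0.  -0.4] open 0.0603 grip 0.0
tool delta mm [ -1.   -0.4 130.7]
```

```bash
python3 -m jog '.65 -.001 -.0004 .02 0;.65 0 0 .02 0;.65 0 0 .02 0;.65 0 0 .02 0;.65 0 0 .02 0;.65 0 0 .02 0;.65 0 0 .0107 0;.65 0 0 0 0;.65 0 0 0 0'
python3 -m jog '0 0 0 0 0;0 0 0 0 0;0 0 0 0 0;0 0 0 0 0;0 0 0 0 0;0 0 0 0 0' 20
python3 -m jog '0 0 0 -.01 0;0 0 0 -.02 0;0 0 0 -.03 0;0 0 0 -.03 0;0 0 0 -.03 0;0 0 0 -.02 0;0 0 0 0 0;0 0 0 0 0;0 0 0 0 0'
python3 -c "
from h import *
to(.4652,-.0868,.262)"
```

```text
t: 24.9
tool_pos: [0.5936, -0.118, 0.1292]
orientation: [-1.923, -2.484, 0.0]
force: [-0.2, 0.6, 0.5]
opening: 0.0607
gripper_force: 0.0
t: 25.4
tool_pos: [0.5947, -0.1188, 0.1304]
orientation: [1.922, 2.482, 0.001]
force: [-1.4, -0.5, 7.1]
opening: 0.0436
gripper_force: 20.0
t: 26.15
tool_pos: [0.5934, -0.1184, 0.2678]
orientation: [-1.923, -2.483, 0.001]
force: [-0.8, 0.1, -1.6]
opening: 0.0438
gripper_force: 20.0
t 26.15 pos [ 0.5934 -0.1184  0.2678] yaw 104.5 F [-0.8  0.1 -1.6] open 0.0438 grip 19.991777591931168
tool delta mm [  62.7 -116.2    6. ]
```

```bash
python3 -m jog '0 .0125 -.0232 0 0;0 .0125 -.0232 0 0;0 .0125 -.0232 0 0;0 .0125 -.0232 0 0;0 .0125 -.0232 0 0;0 0 0 0 0;0 0 0 0 0'|grep pos
python3 -m jog '0 0 0 0 6.6;0 0 0 0 6.6;0 0 0 0 6.6;0 0 0 0 6.6;0 0 0 0 6.6;0 0 0 0 6.6;0 0 0 0 6.6;0 0 0 0 6.6;0 0 0 0 6.6;0 0 0 0 0'|grep pos
python3 - <<'E'
from h import *
from plant import robot
to(.4652,-.0868,.131)
c=robot.read_camera("wrist")["color"][...,::-1];cv2.imwrite("pics/w8.png",c)
E
```

```text
tool_pos: [0.4642, -0.0866, 0.2668]
tool_pos: [0.4663, -0.0872, 0.2677]
t 27.57 pos [ 0.4663 -0.0872  0.2677] yaw 44.8 F [ 0.4 -0.5  0.1] open 0.0437 grip 19.99343678180594
tool delta mm [ -0.4  -0.8 136.7]
```

View pics/w8.png

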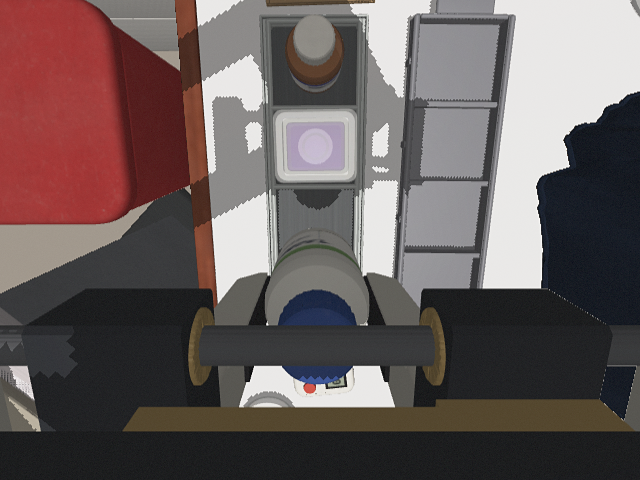

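The jar (315,147) sits square in compartment 2 and the stain bottle (315,50) is in compartment 1. The buffer is held over compartment 3, so I'll lower it.

```bash
python3 -m jog '0 0 -.0008 .02 0;0 0 0 .03 0;0 0 0 .03 0;0 0 0 .03 0;0 0 0 .02 0;0 0 0 .003 0;0 0 0 0 0;0 0 0 0 0;0 0 0 0 0;0 0 0 0 0'|grep -E "pos|^force"
python3 -m jog '0 0 0 .001 0;0 0 0 0 0;0 0 0 0 0'|grep -E "pos|^force"
python3 -m jog '0 0 0 .001 0;0 0 0 0 0;0 0 0 0 0'|grep -E "pos|^force"
python3 -m jog '0 0 0 .001 0;0 0 0 0 0;0 0 0 0 0'|grep -E "pos|^force"
```

```text
tool_pos: [0.4667, -0.0869, 0.1378]
force: [-0.0, 0.7, -0.5]
tool_pos: [0.4656, -0.0866, 0.1353]
force: [0.2, -0.9, -0.6]
tool_pos: [0.4653, -0.0865, 0.1337]
force: [0.2, -0.3, -0.9]
tool_pos: [0.4653, -0.0865, 0.1327]
force: [0.2, -0.1, -0.8]
```

```bash
python3 -m jog '0 0 0 .0015 0;0 0 0 0 0;0 0 0 0 0'|grep -E "pos|^force"
python3 -m jog '0 0 0 .001 0;0 0 0 0 0;0 0 0 0 0'|grep -E "pos|^force"
python3 -m jog '0 0 0 .001 0;0 0 0 0 0;0 0 0 0 0'|grep -E "pos|^force"
```

```text
tool_pos: [0.4653, -0.0865, 0.1312]
force: [-0.8, -0.3, -1.3]
tool_pos: [0.4655, -0.0865, 0.1304]
force: [0.5, -0.4, -0.2]
tool_pos: [0.4657, -0.0865, 0.1304]
force: [-4.5, 2.4, 10.6]
```

Contact. I'll release, lift clear, back off toward -u, and take a final look.

```bash
python3 -m jog '.7 0 0 -.001 0;.7 0 0 0 0;.7 0 0 0 0;.7 0 0 -.01 0;.7 0 0 -.03 0;.7 0 0 -.03 0;.7 0 0 -.03 0;.7 0 0 -.03 0;.7 0 0 0 0'|grep -E "pos|open"
python3 -m jog '.7 -.025 0 -.01 0;.7 -.025 0 -.01 0;.7 -.025 0 0 0;.7 -.025 0 0 0;.7 -.025 0 0 0;.7 0 0 0 0;.7 0 0 0 0;.7 0 0 0 0'|grep pos
python3 - <<'E'
from plant import robot
import cv2,numpy as np
w=robot.read_camera("wrist")["color"][...,::-1]
s=robot.read_camera("side")["color"][...,::-1][170:335,220:480]
cv2.imwrite("pics/fin.png",np.vstack([cv2.resize(w[:280],(640,280)),cv2.resize(s,(500,317)) if 0 else cv2.resize(s,(640,320),interpolation=2)]))
E
```

```text
tool_pos: [0.468, -0.0873, 0.2681]
opening: 0.065
tool_pos: [0.3774, -0.1749, 0.2805]
```

View pics/fin.png

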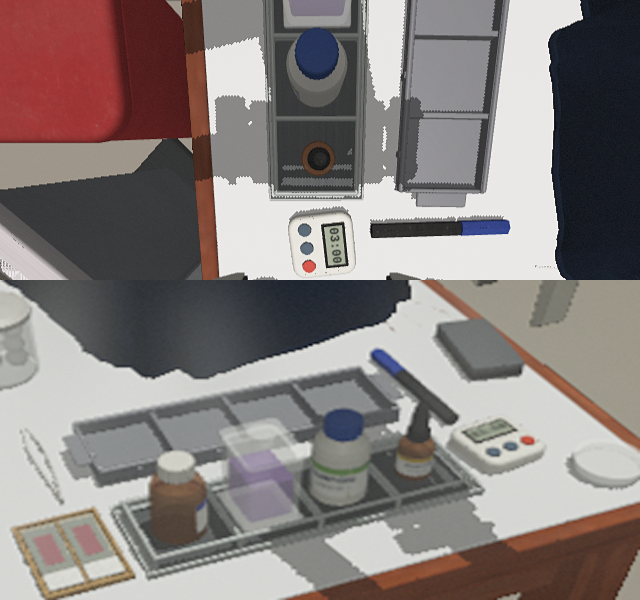

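All four reagents stand upright, one to a compartment: stain, jar, buffer, dropper counting from the smears. The tray and timer have not moved, so I'll hand in.

```bash
python3 -c "
from plant import robot
print(robot.close_job())"
```

```text
the job is handed in; nothing more can be done
None
```

The staining line is set up and the job handed in: from the smears, the bench rack holds the stain bottle, staining jar, buffer bottle and oil dropper, all upright on their compartment floors, with the smear tray and timer not touched.

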